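# Clip the laundry's brushes back on the tool stand

## Task

Put the two brushes left on the folding counter back on the blue sloping tool stand, each in the pair of spring clips of its own colour: head at the top of the slope, handle pressed square into both clips until it snaps fully home, about midway along the handle. Leave the green brush in its clips, and leave the detergent and softener bottles standing where they are.

Things in the scene. Friction and masses are not known exactly. Their poses are not given: they have to be found in the camera images.
- yellow_brush: Yellow lint brush, 248 mm long, about 90 g. Handle: straight round bar 22 mm thick, 154 mm long, rounded ends; then a thin neck and a flat head. Origin on the handle's axis at mid-handle; x along the handle to the head, z out of the head's plain side, grey velvet pad on the -z side. Starts lying level on the counter, grey velvet pad down, head away from the robot, the axis 11 mm above the counter.
- red_brush: Red scrubbing brush, 248 mm long, about 90 g. Handle: straight round bar 22 mm thick, 154 mm long, rounded ends; then a thin neck and a flat head. Origin on the handle's axis at mid-handle; x along the handle to the head, z out of the head's plain side, white bristles on the -z side. Starts lying level on the counter, white bristles down, head away from the robot, the axis 11 mm above the counter.
- yellow_brush_head (a point): Centre of the yellow brush's head, 131 mm from mid-handle. The head is a paddle 80 mm long, 50 mm wide, 22 mm thick.
- red_brush_head (a point): Centre of the red brush's head, 131 mm from mid-handle. The head is a block 80 mm long, 46 mm wide, 22 mm thick.
- yellow_clips (a point): Yellow pair of C-shaped spring clips on the stand. The point is on the axis of a handle that is fully home, midway between the two clips, which are centred 42 mm up and down the slope from it and 16 mm wide along the handle: 68 mm of bare handle between them for the fingers. x points up the slope, y across the panel, z square out of the panel, the way the clips open (30 degrees from vertical).
- red_clips (a point): Red pair, same as the yellow. Each clip: a flat foot 11 mm under the axis, on which the handle seats, and two sprung jaws. Their lips are 16 mm apart, 8 mm above the axis, flaring to 31 mm apart at 15 mm. A handle only laid on the lips is about 16 mm too high; pressed along -z, square to the panel, it snaps past them (8 to 15 N for the pair) and is held by the jaws. Jaws spring back by themselves.
- green_clips (a point): Green pair, same as the yellow, holding the green brush. Pairs stand side by side, 90 mm apart; their order on the stand varies. Between the clips the panel is 32 mm below the handle's axis; the two rails that carry the clips are 20 mm wide, their tops 18 mm below the axis. A plate of the pair's colour is on the panel below each pair.
- green_brush: Green scrubbing brush, the same size and frame as the red one, already home in the green pair of clips on the stand, head up the slope. To be left there.
- stand: Blue steel tool stand, fixed, 300 mm wide. Its panel slopes 30 degrees: low edge (14 mm high) towards the robot, 74 mm from the origin; high edge (103 mm) away from it, 82 mm from the origin; the heads stand out above it. Origin on the counter, 95 mm straight below the point of the middle clip pair; x level towards the high edge, y along the row. Clip pairs at y = -90, 0 and 90 mm.
- detergent: White detergent bottle with a blue cap, 84 mm in diameter, 190 mm tall, standing. Origin at the centre of its base. A bystander.
- softener: Blue softener bottle with a white cap, 68 mm in diameter, 170 mm tall, standing. Origin at the centre of its base. A bystander.

How it is judged:
By the outcome, as a careful person would: the job done as asked, in the order asked, and still so for the second after the job is handed in, with the robot touching nothing.
It also fails if it takes over 66 s, if anything falls off the work surface, if the arm or the gripper's body presses on something with over 40 N, if the wrist force passes 120 N, or if a joint passes its speed limit or range.

## Robot

A 7-joint arm with a two-finger parallel gripper is mounted at the origin on the work surface. World frame = base frame: x ahead of the robot, y to its left, z up, the work surface at z = 0. Lengths are in m, angles in rad, forces in N, time in s.
With the tool pointing down it reaches from about 0.4 to 0.85 m from the base axis. Payload 10.4 kg.
Tool frame: the origin (TCP) lies between the finger pads; the fingertips stand 17 mm ahead of it and the grasp point (between the pads) lies 2 mm behind it; z points along the fingers, y is the line along which they close (so a half turn about z gives the same grasp; the last joint's range is limited). The gripper opens to 87 mm and grips with 3 to 60 N. Pads are 19 mm wide; open, the fingers measure 117 mm over their backs; the gripper's body (75 mm by 190 mm) begins 51 mm behind the grasp point.
Start: joints at [1.256, 0.332, -0.065, 1.46, 0.022, 1.35, -0.088], TCP at [0.18, -0.599, 0.24] pointing down, gripper open.
Joint ranges: [-2.6, 2.6], [-0.5, 2.12], [-1.47, 1.34], [0.16, 2.42], [-1.27, 4.41], [0.06, 2.06], [-2.6, 2.6]. Speed limits (rad/s): [2.22, 2.22, 2.79, 2.79, 3.14, 3.14, 3.14].

## Interface

Orientations are given as [roll, pitch, yaw] about the fixed x, y, z axes, in that order (R = Rz(yaw) Ry(pitch) Rx(roll)).
In Python, from bench import robot gives the robot as it stands.
- The arm moves only by the shell command python3 nudge.py 'ROWS' [FORCE]. ROWS is a JSON list of rows, 1 to 5 of them, each of 7 numbers: a rotation vector rx, ry, rz in rad, then dx, dy, dz in m, then the finger opening in m; each row is the pose to reach, as a shift and turn from the pose commanded when the command began, along the tool's axes at that moment; what a row does not reach only later rows make up. A row lasts 1/12 s, in which the tool goes at most 0.0417 m and 0.125 rad, less where a joint would pass 70% of its speed; a pose out of reach is approached as far as the arm can. The fingers move at their own pace and stop on an object; FORCE is the grip in N (left out, the last holds). Time passes only in rows, so rows that do not move let the fingers close. It prints the time, the measured TCP pose, the force, the opening and the grip force at its end.
- robot.sense(): the state, without advancing time (a new reading comes with each control period).
- robot.get_image(name): name is "side" or "top" or "wrist"; returns the picture (480x640x3 uint8, blue, green, red); there is no depth.
- robot.camera_model(name): a dict with "K" (3x3 intrinsics, pixels), "origin" and "rotation" of the camera in the world. Camera axes: x right, y up, looking along -z (the intrinsics and any distortion apply to the point x, -y, -z); pixel columns grow to the right and rows downward; lengths in m; the calibration is good to about 2 mm. The wrist camera is an equidistant fisheye: a pixel r from the principal point sees the ray r / f radians off the axis. A picture is of the moment at which its call begins: read the wrist's pose just before it. camera_model takes no time and is no camera call; for the wrist camera it gives the pose at the moment of the call.
- robot.sign_off(): hands the job in; it is judged then, once.
The state is a dict: "t": time; "qpos": joint angles; "joint_velocities": joint speeds; "effort": joint torques, N m; "eef_pos": TCP position; "orientation": TCP orientation; "ft_force": force on the tool from outside, world axes, zero at the start; "ft_torque": the same for the moment, N m; "gripper_width": finger opening in m; "grasp_force": force on a finger pad.
Only numpy, scipy, OpenCV 4.12 (cv2) and the standard library are available. Lean on these libraries where they do the work, as an engineer would, in place of code of your own. Each camera call takes 0.05 s, during which the arm holds its last target. There are 200 camera calls.

## Working session

There is one attempt and no reset: what is moved stays moved. The work goes in short steps, Python scripts to look and compute and a shell command to move; the robot and the scene stay as the last step left them, time stands still between calls to the robot, and variables do not carry over. Pictures are saved under pics/ and viewed, at most 10 in all, crops included, and the job is handed in when it is done.

```bash
ls; mkdir -p pics; python3 - <<'E'
from bench import robot
import cv2,numpy as np
for n in("top","side"):
    cv2.imwrite(f"pics/{n}0.png",robot.get_image(n)); m=robot.camera_model(n); print(n,m)
s=robot.sense();print(s)
E
```

```text
bench.py
nudge.py
pics
top {'K': array([[518.03065229,   0.        , 323.04471481],
       [  0.        , 518.03065229, 245.80399584],
       [  0.        ,   0.        ,   1.        ]]), 'origin': array([ 0.47398283, -0.07630675,  1.29960679]), 'rotation': array([ 0.12371518,  0.02146178, -1.56404279])}
side {'K': array([[468.80761844,   0.        , 313.98104469],
       [  0.        , 468.80761844, 243.18228654],
       [  0.        ,   0.        ,   1.        ]]), 'origin': array([ 0.2908517 , -0.86550395,  0.74807303]), 'rotation': array([ 0.90761797, -0.01253742, -0.37175817])}
{'t': 0.1, 'qpos': array([ 1.25635888,  0.33278385, -0.06470093,  1.46083368,  0.02162462,
        1.34991065, -0.08851724]), 'joint_velocities': array([ 5.93752604e-04, -2.45951208e-03, -1.32585672e-03, -3.81357719e-03,
        4.05868138e-04,  8.83373891e-05,  8.54126440e-04]), 'effort': array([ 6.53764218e-04, -6.24545074e+01,  2.42129713e-02, -3.90718746e+01,
       -6.14912342e-02,  3.66231753e-02,  4.31723743e-05]), 'eef_pos': array([ 0.17971949, -0.59827145,  0.2388603 ]), 'orientation': array([-3.14035592e+00,  7.98746813e-05,  2.91845260e-01]), 'ft_force': array([-0.52292102, -0.58131981,  0.97141038]), 'ft_torque': array([0.03984   , 0.0344563 , 0.01273459]), 'grasp_force': 0.0, 'gripper_width': 0.08692234701359348}
```
View pics/top0.png

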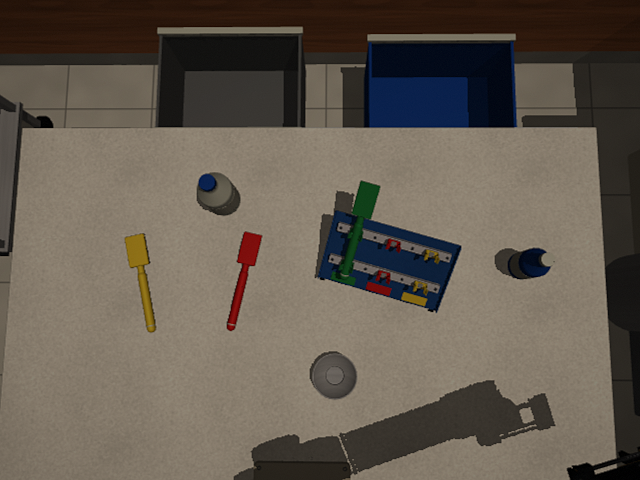

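View pics/side0.png

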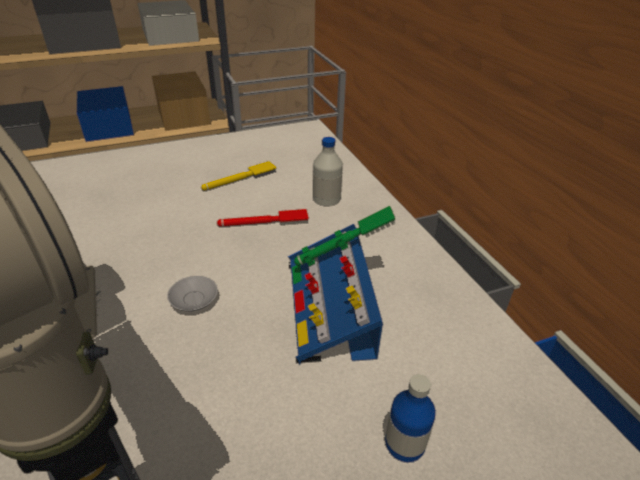

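The top view shows the yellow brush (handle about (148,300)) and the red brush (handle about (238,300)). The stand spans corners (317,278), (436,311), (460,245) and (340,210), with the pairs in the order green, red, yellow from left to right. The side view agrees: bottles at (327,175) and (410,420), and a bowl at (193,293).

```bash
cat > h.py <<'E'
from bench import robot
import cv2,numpy as np
from scipy.spatial.transform import Rotation as R
def rot(e): 
    e=np.asarray(e); return e if e.shape==(3,3) else R.from_euler('xyz',e).as_matrix()
def ray(m,uv):
    K=m["K"]; x=(uv[0]-K[0,2])/K[0,0]; y=(uv[1]-K[1,2])/K[1,1]
    if m.get("fish"):
        r=np.hypot(x,y); s=np.sin(r)/max(r,1e-9); d=np.array([x*s,-y*s,-np.cos(r)])
    else: d=np.array([x,-y,-1.])
    d=rot(m["rotation"])@d; return np.array(m["origin"]),d/np.linalg.norm(d)
def plane(m,uv,z):
    o,d=ray(m,uv); return o+d*(z-o[2])/d[2]
def tri(rays):
    A=sum(np.eye(3)-np.outer(d,d) for o,d in rays); b=sum((np.eye(3)-np.outer(d,d))@o for o,d in rays)
    p=np.linalg.solve(A,b); return p,max(np.linalg.norm(np.cross(p-o,d)) for o,d in rays)
HUE={"yellow":(20,34),"red":(0,0),"green":(45,85),"blue":(100,125)}
def mask(im,c,smin=130,vmin=50):
    h=cv2.cvtColor(im,cv2.COLOR_BGR2HSV); H,S,V=cv2.split(h)
    a,b=HUE[c]; k=((H<8)|(H>172)) if c=="red" else (H>=a)&(H<=b)
    return (k&(S>smin)&(V>vmin)).astype(np.uint8)
def comps(mk,amin=12):
    n,l,s,c=cv2.connectedComponentsWithStats(mk)
    return [(s[i,4],c[i],np.argwhere(l==i)[:,::-1]) for i in range(1,n) if s[i,4]>=amin]
def px(m,p):
    q=rot(m["rotation"]).T@(np.array(p)-m["origin"]); K=m["K"]
    return np.array([K[0,2]-K[0,0]*q[0]/q[2],K[1,2]+K[1,1]*q[1]/q[2]])
E
python3 - <<'E'
from h import *
np.set_printoptions(precision=4,suppress=True)
for n in("top","side"):
    im=cv2.imread(f"pics/{n}0.png"); m=robot.camera_model(n)
    for c in HUE:
        for a,ce,p in sorted(comps(mask(im,c)),key=lambda t:-t[0])[:6]:
            print(n,c,a,ce.round(1),p.min(0),p.max(0),plane(m,ce,.02))
            if c in("yellow","red") and a>500:
                P=np.array([plane(m,u,.011)[:2] for u in p]); mu=P.mean(0)
                v=np.linalg.svd(P-mu,full_matrices=0)[2][0]; v*=np.sign(v[0])
                t=(P-mu)@v; k=t<t.min()+.14; k&=t>t.min()+.01
                mh=P[k].mean(0); v=np.linalg.svd(P[k]-mh,full_matrices=0)[2][0]; v*=np.sign(v[0])
                t=(P-mh)@v; nv=np.array([-v[1],v[0]]); w=(P[k]-mh)@nv
                print("   BRUSH",n,c,"len",np.ptp(t),"wid",np.ptp(w),"yaw",np.arctan2(v[1],v[0]),"mid from tail",mh+v*(t.min()+.077),"from head",mh+v*(t.max()-.171))
E
```

```text
top yellow 1177 [140.9 273.2] [125 234] [155 331] [0.5623 0.4059 0.02  ]
   BRUSH top yellow len 0.24736069937801347 wid 0.021906031084097086 yaw 0.22555816617932237 mid from tail [0.4942 0.3926] from head [0.4936 0.3924]
top yellow 206 [413.6 298.6] [401 292] [426 305] [ 0.5037 -0.2706  0.02  ]
top yellow 92 [431.8 255.6] [424 250] [439 263] [ 0.6096 -0.317   0.02  ]
top yellow 90 [419.9 286.7] [413 281] [427 294] [ 0.5327 -0.2864  0.02  ]
top red 1074 [244.  269.5] [228 232] [261 323] [0.5729 0.1482 0.02  ]
   BRUSH top red len 0.23052825784208966 wid 0.02082393750481975 yaw -0.21925349287669393 mid from tail [0.5155 0.1617] from head [0.4984 0.1655]
top red 198 [378.1 288.3] [366 282] [390 295] [ 0.5283 -0.1839  0.02  ]
top red 85 [393.1 244.5] [386 239] [400 252] [ 0.6369 -0.2218  0.02  ]
top red 81 [383. 276.] [376 270] [389 283] [ 0.5586 -0.1961  0.02  ]
top red 40 [230.1 327.1] [227 324] [234 330] [0.4311 0.1787 0.02  ]
top green 1044 [360.5 217.5] [339 181] [379 274] [ 0.7047 -0.141   0.02  ]
top green 134 [344.2 279. ] [331 272] [355 284] [ 0.5507 -0.1005  0.02  ]
top blue 5
[... 1266 characters left out ...]
[340 256] [354 276] [ 0.6791 -0.1105  0.02  ]
side red 156 [311.8 283.3] [305 273] [318 293] [ 0.5794 -0.1366  0.02  ]
side green 1204 [347.5 235.3] [300 207] [393 265] [0.7312 0.0003 0.02  ]
side green 176 [296.2 271.4] [292 256] [301 283] [ 0.56  -0.086  0.02 ]
side blue 4719 [340.9 307.5] [293 237] [381 362] [ 0.6107 -0.2298  0.02  ]
side blue 2351 [592. 389.] [536 336] [639 449] [ 0.9558 -0.5783  0.02  ]
side blue 2349 [103.4 113.3] [77 87] [132 139] [0.1724 1.0402 0.02  ]
side blue 1467 [412.3 414.1] [391 391] [434 435] [ 0.6229 -0.5057  0.02  ]
side blue 123 [402.4 456. ] [387 444] [421 461] [ 0.5697 -0.5649  0.02  ]
side blue 99 [328.4 141.6] [323 137] [334 146] [0.8945 0.519  0.02  ]
```

```bash
python3 - <<'E'
from h import *
np.set_printoptions(precision=4,suppress=True)
mt,ms=robot.camera_model("top"),robot.camera_model("side")
T=dict(yu=(431.8,255.6),yl=(419.9,286.7),ru=(393.1,244.5),rl=(383,276),yp=(413.6,298.6),rp=(378.1,288.3))
S=dict(yu=(353.9,297.2),yl=(315.8,314.8),ru=(346.9,266.2),rl=(311.8,283.3),yp=(302,332.9),rp=(299,301.2))
P={k:tri([ray(mt,T[k]),ray(ms,S[k])]) for k in T}
for k in P: print(k,*P[k])
q={k:v[0] for k,v in P.items()}
for a,b in(("yu","yl"),("ru","rl"),("ru","yu"),("rl","yl"),("rp","yp")):
    d=q[a]-q[b]; print(a,b,np.linalg.norm(d),"yaw",np.arctan2(d[1],d[0]),"el",np.arcsin(d[2]/np.linalg.norm(d)))
# panel outline: blue+all in stand region, both views, corners
for n,m,box in(("top",mt,(310,205,465,315)),("side",ms,(285,230,385,365))):
    im=cv2.imread(f"pics/{n}0.png"); mk=mask(im,"blue",80,20)
    o=np.zeros_like(mk); x0,y0,x1,y1=box; o[y0:y1,x0:x1]=mk[y0:y1,x0:x1]
    o=cv2.morphologyEx(o,cv2.MORPH_OPEN,np.ones((3,3),np.uint8))
    h=cv2.convexHull(np.argwhere(o)[:,::-1].astype(np.int32)); print(n,cv2.approxPolyDP(h,4,True)[:,0].tolist())
E
```

```text
yu [ 0.6005 -0.2989  0.118 ] 0.001293834691943626
yl [ 0.5315 -0.2778  0.0745] 0.0013081529103863758
ru [ 0.6258 -0.2111  0.1173] 0.0013269227898071692
rl [ 0.5563 -0.1914  0.0749] 0.0014343242063399315
yp [ 0.505  -0.2703  0.0244] 0.001639157409958881
rp [ 0.5297 -0.184   0.0244] 0.0017252485191285272
yu yl 0.08426760862549966 yaw -0.2974062191585703 el 0.5425067452389347
ru rl 0.0837763307956611 yaw -0.27652111974623556 el 0.5303695085691931
ru yu 0.09137700492901436 yaw 1.2899390824918888 el -0.008270355201079002
rl yl 0.08986710044112962 yaw 1.2911423281830878 el 0.004138434727592228
rp yp 0.08975386662438516 yaw 1.2924706672873305 el 9.409365731087775e-06
top [[458, 245], [433, 309], [318, 276], [335, 211]]
side [[376, 358], [298, 361], [291, 255], [327, 237], [358, 239], [381, 320]]
```

```bash
cat >> h.py <<'E'
np.set_printoptions(precision=4,suppress=True)
def go(*wps):
    s=robot.sense(); p=np.array(s["eef_pos"]); Q=R.from_euler('xyz',s["orientation"])
    for w in wps:
        T=R.from_euler('xyz',w[3:]) if len(w)>3 else Q
        d=Q.inv().apply(np.array(w[:3])-p); rv=(Q.inv()*T).as_rotvec()
        print("rv",rv.round(3),"d",d.round(4),"rows %.1f"%max(np.linalg.norm(d)/.0417,np.linalg.norm(rv)/.125))
        p,Q=np.array(w[:3]),T
E
python3 - <<'E'
from h import *
pi=np.pi
go((.42,-.25,.28,pi,0,.2256),(.45,.15,.28),(.494,.3925,.15))
m=robot.camera_model("wrist");print(m)
E
```

```text
rv [-0.001  0.     0.066] d [ 0.3303 -0.2645 -0.0408] rows 10.2
rv [0. 0. 0.] d [ 0.1187 -0.3832 -0.    ] rows 9.6
rv [0. 0. 0.] d [ 0.0971 -0.2265  0.13  ] rows 6.7
{'K': array([[371.6483,   0.    , 318.2483],
       [  0.    , 371.6483, 237.2757],
       [  0.    ,   0.    ,   1.    ]]), 'origin': array([ 0.253 , -0.5757,  0.3848]), 'rotation': array([-0.2852,  0.002 , -1.2783])}
```

```bash

python3 nudge.py '[[0,0,0.066,0.11,-0.088,-0.0136,0.06],[0,0,0.066,0.11,-0.088,-0.0136,0.06],[0,0,0.066,0.11,-0.088,-0.0136,0.06],[0,0,0.066,0.11,-0.088,-0.0136,0.06]]' 50
python3 nudge.py '[[0,0,0,0.11,-0.088,-0.0136,0.06],[0,0,0,0.11,-0.088,-0.0136,0.06],[0,0,0,0.11,-0.088,-0.0136,0.06],[0,0,0,0.11,-0.088,-0.0136,0.06]]'
python3 nudge.py '[[0,0,0,0.11,-0.088,-0.0136,0.06],[0,0,0,0.11,-0.088,-0.0136,0.06],[0,0,0,0.11,-0.088,-0.0136,0.06],[0,0,0,0.11,-0.088,-0.0136,0.06]]'
python3 - <<'E'
from h import *
go((.45,.15,.28,np.pi,0,.2256),(.494,.3925,.15))
E
```

```text
t: 0.43
eef_pos: [0.2639, -0.4782, 0.2536]
orientation: [-3.141, -0.002, 0.231]
ft_force: [1.5, -0.3, 0.4]
gripper_width: 0.0681
grasp_force: 0.0
t: 0.77
eef_pos: [0.3512, -0.3673, 0.2674]
orientation: [-3.141, -0.002, 0.232]
ft_force: [0.6, -0.1, -0.1]
gripper_width: 0.0603
grasp_force: 0.0
t: 1.1
eef_pos: [0.4381, -0.2564, 0.2809]
orientation: [-3.141, -0.002, 0.232]
ft_force: [0.0, 0.2, 0.2]
gripper_width: 0.0603
grasp_force: 0.0
rv [-0.001 -0.002  0.007] d [ 0.1051 -0.3927  0.0014] rows 9.7
rv [0. 0. 0.] d [ 0.0971 -0.2265  0.13  ] rows 6.7
```

```bash

python3 nudge.py '[[0,0,0.006,0.052,-0.196,0,0.06],[0,0,0.006,0.052,-0.196,0,0.06],[0,0,0.006,0.052,-0.196,0,0.06],[0,0,0.006,0.052,-0.196,0,0.06],[0,0,0.006,0.052,-0.196,0,0.06]]'
python3 nudge.py '[[0,0,0,0.052,-0.196,0,0.06],[0,0,0,0.052,-0.196,0,0.06],[0,0,0,0.052,-0.196,0,0.06],[0,0,0,0.052,-0.196,0,0.06],[0,0,0,0.052,-0.196,0,0.06]]'
python3 nudge.py '[[0,0,0,0.049,-0.113,0.06,0.06],[0,0,0,0.049,-0.113,0.06,0.06],[0,0,0,0.049,-0.113,0.06,0.06],[0,0,0,0.049,-0.113,0.06,0.06]]'
python3 nudge.py '[[0,0,0,0.049,-0.113,0.065,0.06],[0,0,0,0.049,-0.113,0.065,0.06],[0,0,0,0.049,-0.113,0.065,0.06],[0,0,0,0.049,-0.113,0.065,0.06],[0,0,0,0.049,-0.113,0.065,0.06]]'
python3 - <<'E'
from h import *
m=robot.camera_model("wrist");im=robot.get_image("wrist");cv2.imwrite("pics/w1.png",im);print(m["origin"],m["rotation"])
m["fish"]=1
for a,ce,p in comps(mask(im,"yellow"),300): print(a,ce,p.min(0),p.max(0))
go((.494,.3925,.02,np.pi,0,.2256))
E
```

```text
t: 1.52
eef_pos: [0.4412, -0.0564, 0.2802]
orientation: [3.141, 0.0, 0.221]
ft_force: [1.7, 0.5, 0.7]
gripper_width: 0.06
grasp_force: 0.0
t: 1.93
eef_pos: [0.449, 0.1462, 0.2805]
orientation: [3.141, -0.001, 0.221]
ft_force: [0.3, 0.5, -1.3]
gripper_width: 0.0599
grasp_force: 0.0
t: 2.27
eef_pos: [0.471, 0.2691, 0.2173]
orientation: [-3.139, 0.003, 0.225]
ft_force: [-1.9, 0.0, 0.2]
gripper_width: 0.0602
grasp_force: 0.0
t: 2.68
eef_pos: [0.4936, 0.3884, 0.1521]
orientation: [-3.141, 0.005, 0.224]
ft_force: [-0.2, 0.1, -0.4]
gripper_width: 0.0599
grasp_force: 0.0
[0.5689 0.4061 0.2977] [-0.29    0.0017 -1.3457]
11307 [314.5504 120.8019] [282   9] [348 299]
rv [-0.     0.003 -0.003] d [ 0.0012 -0.0058  0.1335] rows 3.2
```

View pics/w1.png

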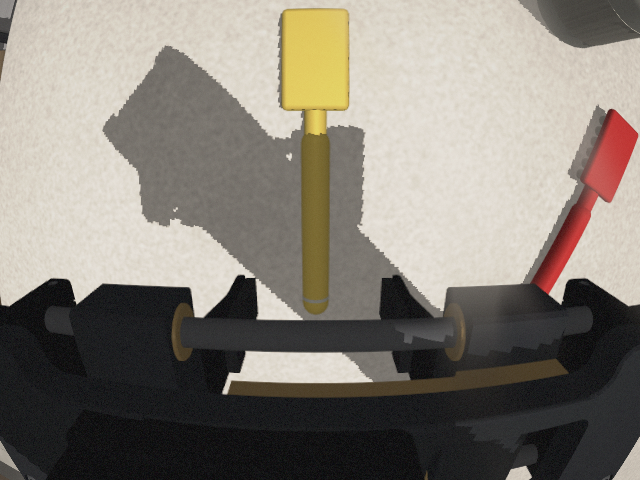

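The wrist view shows the whole yellow brush upright in the image: head top at row 9, tail at (315,313), axis column about 315. It lies between the open fingers.

```bash
cat >> h.py <<'E'
def brush(im,m,c,z=.011,amin=300):
    a,ce,p=max(comps(cv2.morphologyEx(mask(im,c,110,40),cv2.MORPH_CLOSE,np.ones((9,9),np.uint8)),amin),key=lambda t:t[0])
    P=np.array([plane(m,u,z)[:2] for u in p]); mu=P.mean(0)
    v=np.linalg.svd(P-mu,full_matrices=0)[2][0]; v*=np.sign(v[0])
    t=(P-mu)@v; k=(t<t.min()+.14)&(t>t.min()+.01)
    mh=P[k].mean(0); v=np.linalg.svd(P[k]-mh,full_matrices=0)[2][0]; v*=np.sign(v[0])
    t=(P-mh)@v; w=(P[k]-mh)@[-v[1],v[0]]
    print("len",np.ptp(t),"wid",np.ptp(w),"yaw",np.arctan2(v[1],v[0]),"mid tail",mh+v*(t.min()+.077),"mid head",mh+v*(t.max()-.171))
E
python3 - <<'E'
from h import *
m=robot.camera_model("wrist");m["fish"]=1
brush(cv2.imread("pics/w1.png"),m,"yellow")
E
```

```text
len 0.25233191134171673 wid 0.02125274193822197 yaw 0.2219478359946497 mid tail [0.4934 0.3899] mid head [0.4976 0.3909]
```

```bash

python3 nudge.py '[[0,0.003,0,0.0015,-0.003,0.10,0.06],[0,0.003,0,0.0015,-0.003,0.10,0.06],[0,0.003,0,0.0015,-0.003,0.125,0.06],[0,0.003,0,0.0015,-0.003,0.132,0.06],[0,0.003,0,0.0015,-0.003,0.132,0.06]]'
python3 nudge.py '[[0,0,0,0,0,0,0.06],[0,0,0,0,0,0,0.01],[0,0,0,0,0,0,0.01],[0,0,0,0,0,0,0.01],[0,0,0,0,0,0,0.01]]' 50
python3 nudge.py '[[0,0,0,0,0,0,0.01],[0,0,0,0,0,0,0.01],[0,0,0,0,0,0,0.01],[0,0,0,0,0,0,0.01],[0,0,0,0,0,0,0.01]]' 50
```

```text
t: 3.15
eef_pos: [0.4963, 0.3862, 0.0219]
orientation: [3.139, 0.001, 0.219]
ft_force: [-0.2, 1.3, -0.3]
gripper_width: 0.0599
grasp_force: 0.0
t: 3.57
eef_pos: [0.4974, 0.3888, 0.0245]
orientation: [-3.141, -0.005, 0.22]
ft_force: [-0.5, -0.3, -0.3]
gripper_width: 0.0409
grasp_force: 0.0
t: 3.98
eef_pos: [0.4968, 0.3888, 0.0235]
orientation: [-3.141, -0.003, 0.22]
ft_force: [-0.3, 0.5, 2.4]
gripper_width: 0.0206
grasp_force: 49.9
```

```bash

python3 nudge.py '[[0,0,0,0,0,0,0.05],[0,0,0,0,0,0,0.05],[0,0,0,-0.002,0,0.002,0.05],[0,0,0,-0.002,0,0.004,0.05],[0,0,0,-0.002,0,0.004,0.05]]' 50
python3 nudge.py '[[0,0,0,0,0,0,0.01],[0,0,0,0,0,0,0.01],[0,0,0,0,0,0,0.01],[0,0,0,0,0,0,0.01],[0,0,0,0,0,0,0.01]]' 55
python3 nudge.py '[[0,0,0,0,0,0,0.01],[0,0,0,0,0,0,0.01],[0,0,0,0,0,-0.03,0.01],[0,0,0,0,0,-0.06,0.01],[0,0,0,0,0,-0.06,0.01]]' 55
python3 nudge.py '[[0,0,0,0,0,0,0.01]]'
python3 - <<'E'
from h import *
s=robot.sense();print(s["eef_pos"],s["orientation"])
m=robot.camera_model("wrist");m["fish"]=1;im=robot.get_image("wrist");cv2.imwrite("pics/w2.png",im)
brush(im,m,"yellow",s["eef_pos"][2]-.009)
E
```

```text
t: 4.4
eef_pos: [0.4945, 0.3878, 0.0186]
orientation: [3.141, -0.002, 0.22]
ft_force: [-0.8, -0.0, -0.4]
gripper_width: 0.0454
grasp_force: 0.0
t: 4.82
eef_pos: [0.495, 0.3882, 0.0193]
orientation: [3.142, -0.003, 0.22]
ft_force: [0.8, -0.4, 0.4]
gripper_width: 0.0243
grasp_force: 0.0
t: 5.23
eef_pos: [0.4964, 0.3904, 0.0848]
orientation: [-3.138, -0.009, 0.22]
ft_force: [1.1, 1.3, -0.5]
gripper_width: 0.0209
grasp_force: 54.9
t: 5.32
eef_pos: [0.4955, 0.3888, 0.081]
orientation: [-3.141, -0.006, 0.22]
ft_force: [-0.2, 0.4, -1.8]
gripper_width: 0.0207
grasp_force: 54.9
[0.4955 0.3888 0.081 ] [-3.1406 -0.0058  0.2197]
len 0.14497469846151592 wid 0.05222849006262083 yaw 0.23853056146668788 mid tail [0.5612 0.4055] mid head [0.4611 0.3812]
```

View pics/w2.png

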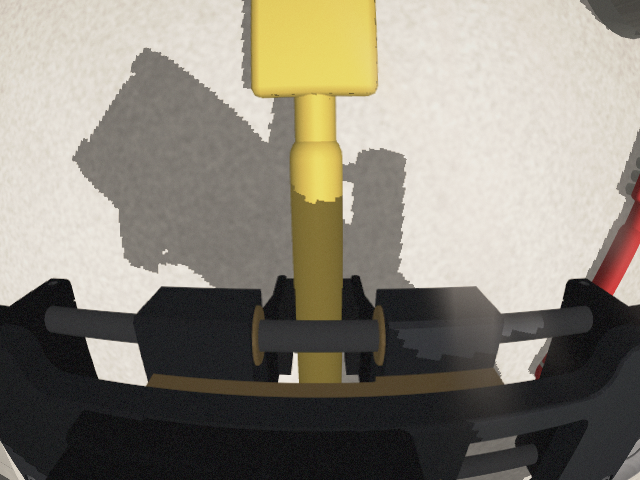

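The brush is lifted and level between the fingers. The handle's shoulder is near (316,142) and the near edge of the head is at row 96.

```bash
python3 - <<'E'
from h import *
s=robot.sense();m=robot.camera_model("wrist");m["fish"]=1
Q=R.from_euler('xyz',s["orientation"]);p=s["eef_pos"]
for uv,dz,nom in(((316,142),-.008,77),((316,145),-.004,77),((315,96),.003,91),((250,90),.003,0),((378,90),.003,0),((291,220),-.008,0),((343,220),-.008,0)):
    print(uv,nom,1000*Q.inv().apply(plane(m,uv,p[2]+dz)-p))
# stand waypoints
n=lambda h:np.array([-.5*h,0,.866*h])
for c,y in(("yellow",(.566,-.2884,.0953)),("red",(.5911,-.2013,.0953))):
    Z=R.from_euler('z',-.281)
    for h in(0,.03,.09): print(c,h,(np.array(y)+Z.apply(n(h))).round(4))
E
```

```text
(316, 142) 77 [72.162  -1.7119  8.2595]
(316, 145) 77 [71.0633 -1.6854  4.2555]
(315, 96) 91 [90.2548 -2.0225 -2.6755]
(250, 90) 0 [ 93.2107 -26.8714  -2.6704]
(378, 90) 0 [93.0936 21.9702 -2.6599]
(291, 220) 0 [ 39.1138 -12.4097   8.1381]
(343, 220) 0 [39.1298  9.809   8.1431]
yellow 0 [ 0.566  -0.2884  0.0953]
yellow 0.03 [ 0.5516 -0.2842  0.1213]
yellow 0.09 [ 0.5228 -0.2759  0.1732]
red 0 [ 0.5911 -0.2013  0.0953]
red 0.03 [ 0.5767 -0.1971  0.1213]
red 0.09 [ 0.5479 -0.1888  0.1732]
```

```bash
cat >> h.py <<'E'
HOME={"yellow":np.array((.566,-.2884,.0953)),"red":np.array((.5911,-.2013,.0953))}
PL=R.from_euler('xyz',(np.pi,-np.pi/6,-.281))
def place(c,h,off=(-.002,0,.008),yaw=-.281):
    P=R.from_euler('xyz',(np.pi,-np.pi/6,yaw))
    return [*(HOME[c]-P.apply(np.array(off)+[0,0,h])),*P.as_euler('xyz')]
E
python3 - <<'E'
from h import *
pi=np.pi
go((.49,.36,.27,pi,0,.22),(.49,.05,.30,pi,0,0),(.49,-.2,.30,pi,-.25,-.281),place("yellow",.08))
E
```

```text
rv [ 0.    -0.004 -0.   ] d [-0.0102  0.0263 -0.1906] rows 4.6
rv [ 0.   -0.    0.22] d [-0.0677  0.3025 -0.03  ] rows 7.5
rv [-0.035  0.248  0.28 ] d [0.   0.25 0.  ] rows 6.0
rv [-0.     0.274  0.   ] d [0.022  0.0639 0.1372] rows 3.7
```

```bash

python3 nudge.py '[[0,0,0,-0.01,0.026,-0.19,0.01],[0,0,0,-0.01,0.026,-0.19,0.01],[0,0,0,-0.01,0.026,-0.19,0.01],[0,0,0,-0.01,0.026,-0.19,0.01],[0,0,0,-0.01,0.026,-0.19,0.01]]'
python3 nudge.py '[[0,0,0.11,-0.034,0.151,-0.015,0.01],[0,0,0.11,-0.034,0.151,-0.015,0.01],[0,0,0.11,-0.034,0.151,-0.015,0.01],[0,0,0.11,-0.034,0.151,-0.015,0.01]]'
python3 nudge.py '[[0,0,0.11,-0.017,0.154,-0.015,0.01],[0,0,0.11,-0.017,0.154,-0.015,0.01],[0,0,0.11,-0.017,0.154,-0.015,0.01],[0,0,0.11,-0.017,0.154,-0.015,0.01],[0,0,0.11,-0.017,0.154,-0.015,0.01]]'
python3 - <<'E'
from h import *
pi=np.pi
go((.49,-.2,.30,pi,-.25,-.281),place("yellow",.08))
E
```

```text
t: 5.78
eef_pos: [0.4903, 0.3603, 0.2724]
orientation: [-3.141, -0.005, 0.22]
ft_force: [0.1, 0.3, -0.9]
gripper_width: 0.0206
grasp_force: 54.9
t: 6.12
eef_pos: [0.4897, 0.2017, 0.283]
orientation: [3.14, -0.001, 0.107]
ft_force: [1.3, 0.0, -1.4]
gripper_width: 0.0208
grasp_force: 54.9
t: 6.53
eef_pos: [0.4898, 0.0425, 0.2982]
orientation: [3.139, -0.001, -0.011]
ft_force: [0.8, -1.1, -1.9]
gripper_width: 0.0206
grasp_force: 54.9
rv [-0.032  0.247  0.269] d [ 0.0028  0.2425 -0.0013] rows 5.8
rv [-0.     0.274  0.   ] d [0.022  0.0639 0.1372] rows 3.7
```

```bash

python3 nudge.py '[[-0.032,0.247,0.269,0.003,0.2,-0.001,0.01],[-0.032,0.247,0.269,0.003,0.2,-0.001,0.01],[-0.032,0.247,0.269,0.003,0.2,-0.001,0.01],[-0.032,0.247,0.269,0.003,0.2,-0.001,0.01],[-0.032,0.247,0.269,0.003,0.2,-0.001,0.01]]'
python3 - <<'E'
from h import *
go(place("yellow",.07))
E
```

```text
t: 6.95
eef_pos: [0.4907, -0.1525, 0.299]
orientation: [-3.14, -0.25, -0.274]
ft_force: [0.6, -0.1, -1.1]
gripper_width: 0.0202
grasp_force: 54.9
rv [-0.004  0.273  0.007] d [0.0362 0.1104 0.1486] rows 4.5
```

```bash

python3 nudge.py '[[-0.002,0.14,0.004,0.036,0.11,0.07,0.01],[-0.004,0.273,0.007,0.036,0.11,0.14,0.01],[-0.004,0.273,0.007,0.036,0.11,0.148,0.01],[-0.004,0.273,0.007,0.036,0.11,0.148,0.01],[-0.004,0.273,0.007,0.036,0.11,0.148,0.01]]'
python3 nudge.py '[[0,0,0,0,0,0,0.01],[0,0,0,0,0,0,0.01]]'
python3 - <<'E'
from h import *
go(place("yellow",.02))
for n in("top","side","wrist"):
    m=robot.camera_model(n);im=robot.get_image(n);cv2.imwrite(f"pics/{n}3.png",im)
    if n!="wrist":
        for c in("yellow","red"):
            for a,ce,p in comps(mask(im,c),20): print(n,c,a,ce,p.min(0),p.max(0))
t=cv2.imread("pics/top3.png")[190:330,300:480];s=cv2.imread("pics/side3.png")[200:380,260:440]
cv2.imwrite("pics/c3.png",np.hstack([cv2.resize(t,(400,311)),cv2.resize(s,(311,311))]))
E
```

```text
t: 7.37
eef_pos: [0.5302, -0.2751, 0.161]
orientation: [-3.139, -0.52, -0.281]
ft_force: [0.7, 1.2, -1.4]
gripper_width: 0.0206
grasp_force: 54.9
t: 7.53
eef_pos: [0.5308, -0.2739, 0.1618]
orientation: [-3.137, -0.518, -0.282]
ft_force: [-0.3, -0.3, -1.1]
gripper_width: 0.0209
grasp_force: 54.9
rv [-0.004  0.005 -0.001] d [0.0018 0.0044 0.0484] rows 1.2
top yellow 1248 [439.6434 240.6811] [422 211] [460 284]
top red 1084 [243.9677 269.6033] [227 232] [261 323]
top red 87 [393.1264 244.4828] [386 239] [400 252]
top red 36 [381.75   272.8056] [378 270] [389 276]
top red 104 [373.6346 287.0288] [366 282] [381 292]
top red 39 [230.1538 327.0513] [227 324] [234 330]
side yellow 1394 [367.5344 256.1105] [319 231] [404 283]
side yellow 206 [354.0146 297.1408] [347 286] [361 308]
side yellow 188 [315.9362 314.6596] [308 303] [323 325]
side yellow 224 [301.9911 333.1518] [297 321] [307 345]
side red 140 [227.7714 221.7929] [217 218] [239 225]
side red 37 [343.3514 258.5946] [340 256] [347 262]
side red 126 [299.2381 304.0159] [295 296] [304 312]
```

View pics/wrist3.png

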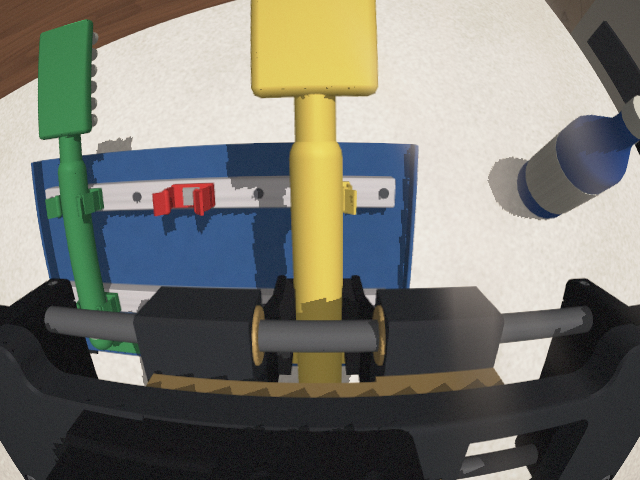

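View pics/c3.png

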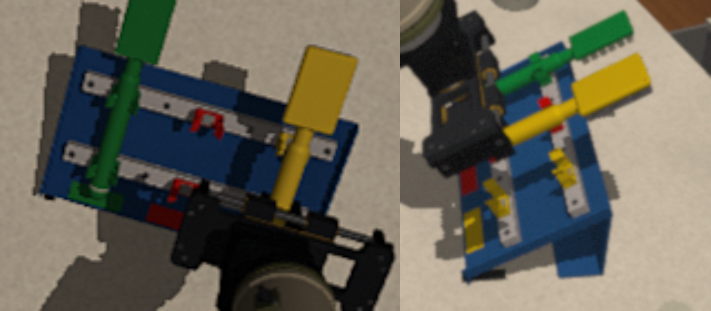

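The wrist view shows the handle (columns 291–343) over the upper yellow clip, with only that clip's right lip visible at (345–356,198). The upper red clip spans columns 154–214 at row 200. The top and side crops agree that the brush hovers nearly parallel to the green one, in the right column.

```bash
python3 - <<'E'
from h import *
s=robot.sense();m=robot.camera_model("wrist");m["fish"]=1;im=cv2.imread("pics/wrist3.png")
def panelpt(uv,c,h):  # coords in clip frame (x up slope,y across left,z out) of pair c at height h
    F=R.from_euler('xyz',(0,-np.pi/6,-.281)); o,d=ray(m,uv); o=F.inv().apply(o-HOME[c]); d=F.inv().apply(d)
    return 1000*(o+d*(h-o[2])/d[2])
for c,x0,x1 in(("red",140,230),("yellow",344,360)):
    for a,ce,p in comps(mask(im,c)[160:225,x0:x1],20):
        p=p+[x0,160]; l=p[p[:,0]<=p[:,0].min()+1].mean(0); r=p[p[:,0]>=p[:,0].max()-1].mean(0)
        print(c,a,"L",l,panelpt(l,c,.013),"R",r,panelpt(r,c,.013),"top/bot",p[:,1].min(),p[:,1].max())
F=R.from_euler('xyz',(0,-np.pi/6,-.281))
t=F.inv().apply(s["eef_pos"]-HOME["yellow"])*1000; print("TCP in yellow frame",t)
h=(t[2]-8)/1000
for v in(170,230,270):
    row=mask(im,"yellow",100,40)[v,280:343]; u=np.flatnonzero(row)+280; print(v,u.min(),u.max(),panelpt((u.min(),v),"yellow",h),panelpt((min(u.max(),343),v),"yellow",h))
for uv in((316,142),(315,96)): print(uv,panelpt(uv,"yellow",h))
E
```

```text
red 1323 L [153.6471 202.7353] [40.9397 18.1564 13.    ] R [213.2667 196.8333] [ 43.7855 -21.8836  13.    ] top/bot 183 215
yellow 330 L [344.5082 196.7541] [43.4598 -9.1018 13.    ] R [354.5 202. ] [ 40.4042 -15.0094  13.    ] top/bot 182 213
TCP in yellow frame [ 4.3663  5.3363 79.4074]
170 290 341 [65.0379 17.7426 71.4074] [65.0889 -3.4681 71.4074]
230 292 342 [39.1443 17.2272 71.4074] [39.2286 -4.3164 71.4074]
270 294 342 [20.6762 16.6738 71.4074] [20.7718 -4.7268 71.4074]
(316, 142) [76.7035  6.9456 71.4074]
(315, 96) [95.8539  7.4001 71.4074]
```

```bash

python3 nudge.py '[[0,0.004,0.012,0.002,0.0045,0.02,0.01],[0,0.004,0.012,0.002,0.0045,0.04,0.01],[0,0.004,0.012,0.002,0.0045,0.048,0.01],[0,0.004,0.012,0.002,0.0045,0.048,0.01],[0,0.004,0.012,0.002,0.0045,0.048,0.01]]' 60
python3 nudge.py '[[0,0,0,0,0,0,0.01],[0,0,0,0,0,0,0.01]]'
python3 - <<'E'
from h import *
go(place("yellow",.0))
m=robot.camera_model("wrist");im=robot.get_image("wrist");cv2.imwrite("pics/w4.png",im)
t=robot.get_image("side");cv2.imwrite("pics/s4.png",t)
cv2.imwrite("pics/c4.png",np.hstack([im[80:380,200:480],cv2.resize(t[200:380,260:440],(300,300))]))
E
```

```text
t: 8.1
eef_pos: [0.5562, -0.2848, 0.1255]
orientation: [-3.133, -0.528, -0.292]
ft_force: [0.2, 0.4, -0.4]
gripper_width: 0.0206
grasp_force: 59.9
t: 8.27
eef_pos: [0.5562, -0.2855, 0.1261]
orientation: [-3.133, -0.53, -0.293]
ft_force: [0.3, 0.3, -1.2]
gripper_width: 0.0206
grasp_force: 59.9
rv [-0.002 -0.006 -0.01 ] d [-0.0047  0.0002  0.0238] rows 0.6
```

View pics/c4.png

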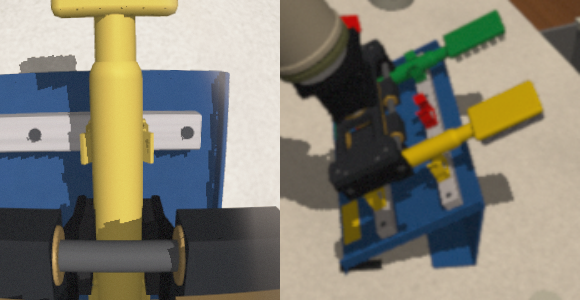

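The crop shows the upper clip's lips on both sides of the handle, spanning crop columns 80–154 against a handle centre of about 118. It is centred, so I'll press.

```bash

python3 nudge.py '[[0,-0.004,0,-0.0045,0,0,0.01],[0,-0.004,0,-0.0045,0,0,0.01],[0,-0.004,0,-0.0045,0,0.006,0.01],[0,-0.004,0,-0.0045,0,0.01,0.01],[0,-0.004,0,-0.0045,0,0.014,0.01]]'
python3 nudge.py '[[0,0,0,0,0,0.003,0.01],[0,0,0,0,0,0.006,0.01],[0,0,0,0,0,0.009,0.01],[0,0,0,0,0,0.009,0.01],[0,0,0,0,0,0.009,0.01]]'
python3 - <<'E'
from h import *
go(place("yellow",.0))
E
```

```text
t: 8.78
eef_pos: [0.5599, -0.2866, 0.1115]
orientation: [-3.133, -0.526, -0.293]
ft_force: [-7.9, 3.9, 10.8]
gripper_width: 0.0201
grasp_force: 59.9
t: 9.2
eef_pos: [0.5637, -0.2873, 0.1026]
orientation: [-3.132, -0.524, -0.293]
ft_force: [-2.8, 2.3, 5.2]
gripper_width: 0.0209
grasp_force: 59.9
rv [-0.003 -0.001 -0.01 ] d [ 0.0005  0.0004 -0.0005] rows 0.1
```

```bash

python3 nudge.py '[[0,0,0,0,0,0.002,0.01],[0,0,0,0,0,0.003,0.01],[0,0,0,0,0,0.003,0.01]]'
python3 - <<'E'
from h import *
go(place("yellow",.0))
E
```

```text
t: 9.45
eef_pos: [0.5641, -0.2875, 0.1021]
orientation: [-3.134, -0.523, -0.292]
ft_force: [-43.8, 18.8, 49.6]
gripper_width: 0.021
grasp_force: 59.9
rv [-0.002  0.    -0.01 ] d [ 0.0004  0.0003 -0.0011] rows 0.1
```

```bash

python3 nudge.py '[[0,0,0,0,0,-0.003,0.01],[0,0,0,0,0,-0.003,0.05],[0,0,0,0,0,-0.003,0.05],[0,0,0,0,0,-0.003,0.05],[0,0,0,0,0,-0.003,0.05]]'
python3 nudge.py '[[0,0,0,0,0,0,0.05],[0,0,0,0,0,-0.02,0.05],[0,0,0,0,0,-0.06,0.05],[0,0,0,0,0,-0.1,0.05],[0,0,0,0,0,-0.12,0.05]]'
python3 - <<'E'
from h import *
go((.47,-.2,.30,np.pi,-.2,-.25),(.49,0.0,.27,np.pi,0,-.219),(.4975,.166,.15,np.pi,0,-.219))
m=robot.camera_model("wrist");im=robot.get_image("wrist");cv2.imwrite("pics/w5.png",im)
t=robot.get_image("side");cv2.imwrite("pics/s5.png",t)
cv2.imwrite("pics/c5.png",np.hstack([im[0:400,:],cv2.resize(t[200:380,260:440],(400,400))])[:, ::1][:, :1040])
cv2.imwrite("pics/c5.png",cv2.resize(cv2.imread("pics/c5.png"),(790,304)))
E
```

```text
t: 9.87
eef_pos: [0.5634, -0.2875, 0.1021]
orientation: [-3.132, -0.524, -0.294]
ft_force: [-1.0, -0.2, 0.1]
gripper_width: 0.0393
grasp_force: 0.0
t: 10.28
eef_pos: [0.5053, -0.2711, 0.2101]
orientation: [-3.134, -0.527, -0.293]
ft_force: [1.6, -0.2, -0.4]
gripper_width: 0.0498
grasp_force: 0.0
rv [ 0.007 -0.327 -0.039] d [-0.0017 -0.0587 -0.1046] rows 2.9
rv [ 0.003 -0.2   -0.031] d [-0.0355 -0.1987  0.0234] rows 4.9
rv [0. 0. 0.] d [-0.0287 -0.1637  0.12  ] rows 4.9
```

View pics/c5.png

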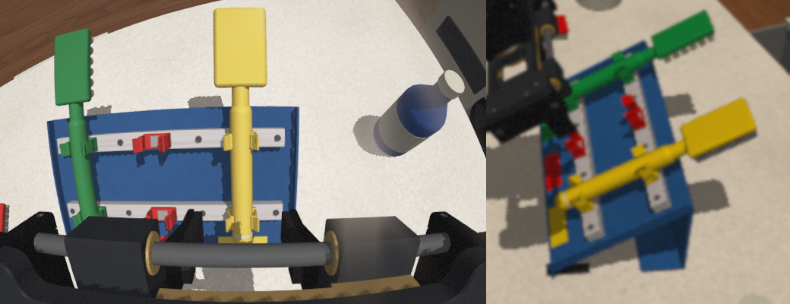

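The yellow handle sits in both clips, parallel to the green one. Now the red brush.

```bash

python3 nudge.py '[[0.007,-0.327,-0.039,-0.002,-0.058,-0.104,0.06],[0.007,-0.327,-0.039,-0.002,-0.058,-0.104,0.06],[0.007,-0.327,-0.039,-0.002,-0.058,-0.104,0.06],[0.007,-0.327,-0.039,-0.002,-0.058,-0.104,0.06]]'
python3 nudge.py '[[0.003,-0.2,-0.031,-0.035,-0.198,0.023,0.06],[0.003,-0.2,-0.031,-0.035,-0.198,0.023,0.06],[0.003,-0.2,-0.031,-0.035,-0.198,0.023,0.06],[0.003,-0.2,-0.031,-0.035,-0.198,0.023,0.06],[0.003,-0.2,-0.031,-0.035,-0.198,0.023,0.06]]'
python3 nudge.py '[[0,0,0,-0.029,-0.164,0.12,0.06],[0,0,0,-0.029,-0.164,0.12,0.06],[0,0,0,-0.029,-0.164,0.12,0.06],[0,0,0,-0.029,-0.164,0.12,0.06],[0,0,0,-0.029,-0.164,0.12,0.06]]'
python3 nudge.py '[[0,0,0,0,0,0,0.06]]'
python3 - <<'E'
from h import *
m=robot.camera_model("wrist");im=robot.get_image("wrist");cv2.imwrite("pics/w6.png",im);m["fish"]=1
brush(im,m,"red")
go((.497,.166,.019,np.pi,0,-.219))
t=robot.get_image("top");cv2.imwrite("pics/t6.png",t);m=robot.camera_model("top")
for c in("yellow","green"):
    for a,ce,p in comps(mask(t,c),20): print(c,a,ce,p.min(0),p.max(0),p[p[:,1].argmin()],p[p[:,1].argmax()])
E
```

```text
t: 10.72
eef_pos: [0.4718, -0.1985, 0.2998]
orientation: [3.142, -0.194, -0.246]
ft_force: [1.0, -0.5, 0.4]
gripper_width: 0.0592
grasp_force: 0.0
t: 11.13
eef_pos: [0.4907, 0.0015, 0.2652]
orientation: [-3.14, 0.004, -0.217]
ft_force: [0.3, -0.3, 1.4]
gripper_width: 0.0601
grasp_force: 0.0
t: 11.55
eef_pos: [0.4969, 0.1671, 0.1446]
orientation: [-3.14, 0.004, -0.218]
ft_force: [0.3, -1.0, 0.2]
gripper_width: 0.0602
grasp_force: 0.0
t: 11.63
eef_pos: [0.494, 0.1714, 0.1419]
orientation: [-3.139, 0.01, -0.211]
ft_force: [-1.3, -0.4, -0.5]
gripper_width: 0.0602
grasp_force: 0.0
len 0.24901552498120416 wid 0.021142623112427004 yaw -0.2159478189460572 mid tail [0.4981 0.1657] mid head [0.4991 0.1655]
rv [-0.001  0.009  0.006] d [0.0034 0.0024 0.1245] rows 3.0
yellow 1614 [433.9356 248.2943] [401 202] [460 305] [440 202] [422 305]
green 1102 [360.0898 218.5463] [339 181] [379 274] [361 181] [344 274]
green 140 [344.     278.8643] [331 271] [355 284] [333 271] [349 284]
```

```bash

python3 nudge.py '[[0,0.003,0.002,0.001,0.001,0.06,0.06],[0,0.003,0.002,0.001,0.001,0.09,0.06],[0,0.003,0.002,0.001,0.001,0.1,0.06],[0,0.003,0.002,0.001,0.001,0.1,0.06]]'
python3 nudge.py '[[0,0,0,0,0,0,0.06],[0,0,0,0,0,0,0.06]]'
python3 nudge.py '[[0,0,0,0,0,0,0.06]]'
python3 - <<'E'
from h import *
go((.4985,.1655,.019,np.pi,0,-.217))
E
```

```text
t: 12.07
eef_pos: [0.496, 0.1616, 0.0431]
orientation: [3.139, 0.005, -0.223]
ft_force: [-0.2, -0.0, -0.0]
gripper_width: 0.0602
grasp_force: 0.0
t: 12.23
eef_pos: [0.4993, 0.1638, 0.0486]
orientation: [-3.14, -0.002, -0.222]
ft_force: [0.3, 0.2, 0.5]
gripper_width: 0.0602
grasp_force: 0.0
t: 12.32
eef_pos: [0.4994, 0.164, 0.0488]
orientation: [-3.14, -0.003, -0.222]
ft_force: [0.8, -0.0, 1.2]
gripper_width: 0.0597
grasp_force: 0.0
rv [-0.002 -0.003 -0.005] d [-0.0013 -0.0012  0.0298] rows 0.7
```

```bash

python3 nudge.py '[[0,-0.003,-0.005,-0.001,-0.001,0.015,0.06],[0,-0.003,-0.005,-0.001,-0.001,0.025,0.06],[0,-0.003,-0.005,-0.001,-0.001,0.029,0.06],[0,-0.003,-0.005,-0.001,-0.001,0.029,0.06],[0,-0.003,-0.005,-0.001,-0.001,0.029,0.01]]' 55
python3 nudge.py '[[0,0,0,0,0,0,0.01],[0,0,0,0,0,0,0.01],[0,0,0,0,0,0,0.01],[0,0,0,0,0,0,0.01],[0,0,0,0,0,0,0.01]]'
python3 nudge.py '[[0,0,0,0,0,0,0.01],[0,0,0,0,0,0,0.01],[0,0,0,0,0,0,0.01],[0,0,0,0,0,0,0.01]]'
python3 - <<'E'
from h import *
pi=np.pi
go((.485,.15,.27,pi,0,-.217),(.485,-.1,.30,pi,-.25,-.281),place("red",.07))
E
```

```text
t: 12.73
eef_pos: [0.4971, 0.1651, 0.0176]
orientation: [-3.141, 0.003, -0.216]
ft_force: [-0.1, -0.2, -0.4]
gripper_width: 0.0578
grasp_force: 0.0
t: 13.15
eef_pos: [0.4971, 0.1651, 0.0178]
orientation: [-3.141, 0.003, -0.216]
ft_force: [0.0, -0.6, 0.3]
gripper_width: 0.0281
grasp_force: 0.0
t: 13.48
eef_pos: [0.4972, 0.1651, 0.0178]
orientation: [-3.141, 0.003, -0.216]
ft_force: [-0.4, 1.0, 0.1]
gripper_width: 0.0206
grasp_force: 55.0
rv [-0.001  0.003  0.001] d [-0.0094  0.0171 -0.2521] rows 6.1
rv [-0.008  0.25   0.064] d [ 0.0538  0.2441 -0.03  ] rows 6.0
rv [-0.     0.274  0.   ] d [0.0562 0.0679 0.1549] rows 4.3
```

```bash

python3 nudge.py '[[0,0.003,0,-0.009,0.017,-0.2,0.01],[0,0.003,0,-0.009,0.017,-0.2,0.01],[0,0.003,0,-0.009,0.017,-0.2,0.01],[0,0.003,0,-0.009,0.017,-0.25,0.01],[0,0.003,0,-0.009,0.017,-0.25,0.01]]'
python3 nudge.py '[[0,0,0,0,0,-0.045,0.01],[0,0,0,0,0,-0.045,0.01]]'
python3 nudge.py '[[-0.008,0.25,0.064,0.05,0.2,-0.03,0.01],[-0.008,0.25,0.064,0.05,0.2,-0.03,0.01],[-0.008,0.25,0.064,0.05,0.2,-0.03,0.01],[-0.008,0.25,0.064,0.05,0.2,-0.03,0.01],[-0.008,0.25,0.064,0.05,0.2,-0.03,0.01]]'
python3 - <<'E'
from h import *
go(place("red",.07,(.001,0,.007)))
E
```

```text
t: 13.9
eef_pos: [0.4862, 0.1519, 0.2274]
orientation: [-3.141, 0.0, -0.215]
ft_force: [1.2, -0.3, -0.4]
gripper_width: 0.0207
grasp_force: 55.0
t: 14.07
eef_pos: [0.4891, 0.1533, 0.2779]
orientation: [-3.137, -0.01, -0.216]
ft_force: [1.1, 0.5, -0.4]
gripper_width: 0.0207
grasp_force: 55.0
t: 14.48
eef_pos: [0.4918, -0.0527, 0.3006]
orientation: [3.141, -0.252, -0.279]
ft_force: [0.7, -0.2, -0.3]
gripper_width: 0.021
grasp_force: 55.0
rv [0.    0.271 0.002] d [0.0593 0.1153 0.159 ] rows 4.9
```

```bash

python3 nudge.py '[[0,0.13,0,0.03,0.04,0.0,0.01],[0,0.271,0.002,0.05,0.08,0.01,0.01],[0,0.271,0.002,0.059,0.115,0.02,0.01],[0,0.271,0.002,0.059,0.115,0.06,0.01],[0,0.271,0.002,0.059,0.115,0.1,0.01]]' 60
python3 nudge.py '[[0,0,0,0,0,0.03,0.01],[0,0,0,0,0,0.03,0.01],[0,0,0,0,0,0.03,0.01]]'
python3 - <<'E'
from h import *
go(place("red",.02,(.001,0,.007)))
E
```

```text
t: 14.9
eef_pos: [0.5396, -0.1881, 0.2181]
orientation: [-3.141, -0.526, -0.288]
ft_force: [0.7, -0.1, -1.8]
gripper_width: 0.0207
grasp_force: 60.0
t: 15.15
eef_pos: [0.5534, -0.1877, 0.1899]
orientation: [-3.139, -0.517, -0.283]
ft_force: [-0.2, 0.2, -0.4]
gripper_width: 0.0205
grasp_force: 60.0
rv [-0.002  0.006 -0.002] d [-0.0131  0.0028  0.075 ] rows 1.8
```

```bash

python3 nudge.py '[[0,0.004,0,-0.013,0.003,0.02,0.01],[0,0.004,0,-0.013,0.003,0.055,0.01],[0,0.004,0,-0.013,0.003,0.07,0.01],[0,0.004,0,-0.013,0.003,0.074,0.01],[0,0.004,0,-0.013,0.003,0.074,0.01]]'
python3 nudge.py '[[0,0,0,0,0,0,0.01],[0,0,0,0,0,0,0.01]]'
python3 - <<'E'
from h import *
go(place("red",.0,(.001,0,.007)))
m=robot.camera_model("wrist");im=robot.get_image("wrist");cv2.imwrite("pics/w7.png",im)
t=robot.get_image("side");cv2.imwrite("pics/s7.png",t)
cv2.imwrite("pics/c7.png",np.hstack([im[80:380,200:480],cv2.resize(t[200:380,260:440],(300,300))]))
E
```

```text
t: 15.57
eef_pos: [0.5782, -0.1982, 0.122]
orientation: [-3.14, -0.526, -0.283]
ft_force: [0.5, -0.3, 0.0]
gripper_width: 0.0206
grasp_force: 60.0
t: 15.73
eef_pos: [0.5784, -0.1984, 0.1232]
orientation: [-3.141, -0.528, -0.283]
ft_force: [0.2, 0.5, 0.1]
gripper_width: 0.0203
grasp_force: 60.0
rv [-0.    -0.004 -0.001] d [-0.0038 -0.0007  0.0236] rows 0.6
```

View pics/c7.png

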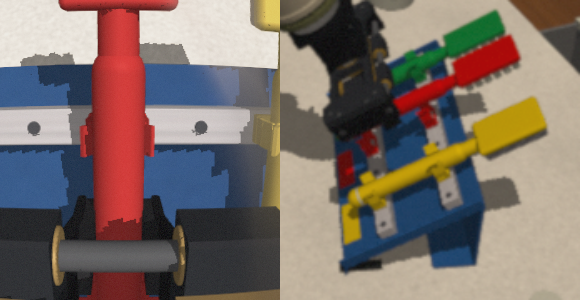

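The red clip's lips span crop columns 80–154 with the handle centred at about 118, as for yellow. I'll press in the same way.

```bash

python3 nudge.py '[[0,-0.003,0,-0.004,0,0,0.01],[0,-0.003,0,-0.004,0,0,0.01],[0,-0.003,0,-0.004,0,0.006,0.01],[0,-0.003,0,-0.004,0,0.01,0.01],[0,-0.003,0,-0.004,0,0.014,0.01]]'
python3 nudge.py '[[0,0,0,0,0,0.003,0.01],[0,0,0,0,0,0.006,0.01],[0,0,0,0,0,0.009,0.01],[0,0,0,0,0,0.009,0.01],[0,0,0,0,0,0.009,0.01]]'
python3 - <<'E'
from h import *
go(place("red",.0,(.001,0,.007)))
E
```

```text
t: 16.25
eef_pos: [0.5824, -0.1993, 0.108]
orientation: [-3.14, -0.525, -0.282]
ft_force: [-6.6, 1.8, 11.1]
gripper_width: 0.0203
grasp_force: 60.0
t: 16.67
eef_pos: [0.5859, -0.2002, 0.0993]
orientation: [-3.14, -0.523, -0.282]
ft_force: [-8.1, 3.4, 10.0]
gripper_width: 0.0204
grasp_force: 60.0
rv [-0.001  0.001 -0.001] d [ 0.0016 -0.0004 -0.0009] rows 0.0
```

```bash

python3 nudge.py '[[0,0,0,0,0,0.001,0.01],[0,0,0,0,0,0.002,0.01],[0,0,0,0,0,0.002,0.01]]'
python3 - <<'E'
from h import *
go(place("red",.0,(.001,0,.007)))
E
```

```text
t: 16.92
eef_pos: [0.5862, -0.2004, 0.099]
orientation: [3.141, -0.522, -0.282]
ft_force: [-36.8, 12.2, 42.9]
gripper_width: 0.0206
grasp_force: 60.0
rv [ 0.001  0.001 -0.001] d [ 0.0015 -0.0004 -0.0013] rows 0.0
```

Seated: the force jumped to about 58 N with hardly any travel. Release and retreat.

```bash

python3 nudge.py '[[0,0,0,0,0,-0.002,0.01],[0,0,0,0,0,-0.002,0.05],[0,0,0,0,0,-0.002,0.05],[0,0,0,0,0,-0.002,0.05],[0,0,0,0,0,-0.002,0.05]]'
python3 nudge.py '[[0,0,0,0,0,0,0.05],[0,0,0,0,0,-0.02,0.05],[0,0,0,0,0,-0.06,0.05],[0,0,0,0,0,-0.1,0.05],[0,0,0,0,0,-0.14,0.05]]'
python3 nudge.py '[[0,0,0,-0.12,0,-0.1,0.05],[0,0,0,-0.12,0,-0.1,0.05],[0,0,0,-0.12,0,-0.1,0.05],[0,0,0,-0.12,0,-0.1,0.05],[0,0,0,-0.12,0,-0.1,0.05]]'
python3 nudge.py '[[0,0,0,0,0,0,0.05],[0,0,0,0,0,0,0.05]]'
python3 - <<'E'
from h import *
F=R.from_euler('xyz',(0,-np.pi/6,-.281))
im={n:robot.get_image(n) for n in("top","side")}; M={n:robot.camera_model(n) for n in im}
for n in im: cv2.imwrite(f"pics/{n}8.png",im[n])
for c in("green","red","yellow"):
    ce={}
    for n in im:
        b={"top":(310,175,470,320),"side":(285,190,420,370)}[n]; k=np.zeros((480,640),np.uint8); k[b[1]:b[3],b[0]:b[2]]=mask(im[n],c)[b[1]:b[3],b[0]:b[2]]
        for a,q,p in comps(k,60): print(c,n,a,q.round(1),"top",p[p[:,1].argmin()],"right",p[p[:,0].argmax()],"bot",p[p[:,1].argmax()])
cv2.imwrite("pics/c8.png",np.hstack([cv2.resize(im["top"][170:330,300:480],(450,400)),cv2.resize(im["side"][190:370,280:420],(311,400))]))
E
```

```text
t: 17.33
eef_pos: [0.5855, -0.2005, 0.0984]
orientation: [-3.14, -0.522, -0.283]
ft_force: [-0.8, -1.0, 0.9]
gripper_width: 0.0399
grasp_force: 0.0
t: 17.75
eef_pos: [0.5175, -0.1802, 0.2209]
orientation: [-3.138, -0.521, -0.283]
ft_force: [0.5, -1.5, 0.7]
gripper_width: 0.0496
grasp_force: 0.0
t: 18.17
eef_pos: [0.3982, -0.1345, 0.2333]
orientation: [-3.127, -0.506, -0.261]
ft_force: [1.4, 4.9, 1.2]
gripper_width: 0.0501
grasp_force: 0.0
t: 18.33
eef_pos: [0.3957, -0.1447, 0.234]
orientation: [-3.137, -0.508, -0.283]
ft_force: [-0.0, 0.1, 0.0]
gripper_width: 0.0502
grasp_force: 0.0
green top 1108 [360.1 218.4] top [361 181] right [379 186] bot [344 274]
green top 140 [343.9 278.8] top [333 271] right [355 278] bot [350 284]
green side 1197 [347.4 235.3] top [388 207] right [393 215] bot [308 265]
green side 180 [296.3 271.4] top [296 256] right [301 277] bot [293 283]
red top 1492 [395.8 237.8] top [401 191] right [419 197] bot [387 295]
red side 1530 [356.4 260.7] top [399 230] right [405 241] bot [312 293]
red side 206 [299.1 299. ] top [300 283] right [304 291] bot [296 312]
yellow top 1616 [433.9 248.3] top [440 202] right [460 207] bot [422 305]
yellow side 1936 [366.8 290.2] top [410 258] right [419 274] bot [316 325]
yellow side 265 [302.3 330.9] top [303 314] right [308 323] bot [299 346]
```

View pics/c8.png

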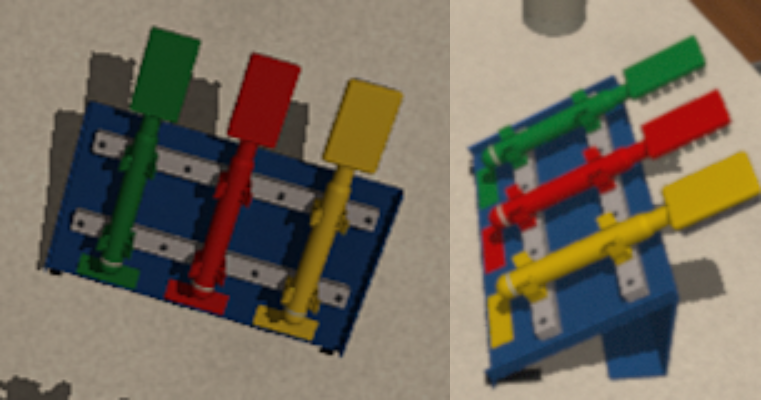

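The last picture shows three parallel brushes, evenly spaced in top-view pixels: (361,181), (401,191) and (440,202). All handles are inside both clips. One quick height check against the green brush, then hand in.

```bash
python3 - <<'E'
from h import *
F=R.from_euler('xyz',(0,-np.pi/6,-.281)); mt,ms=robot.camera_model("top"),robot.camera_model("side")
Z=[]
for c,a,b in(("green",(361,181),(388,207)),("red",(401,191),(399,230)),("yellow",(440,202),(410,258))):
    p,e=tri([ray(mt,a),ray(ms,b)]); q=1000*F.inv().apply(p-HOME["red"]); print(c,q,e*1000); Z.append(q[2])
if np.ptp(Z)<7: print("handing in",robot.sign_off())
E
```

```text
green [166.2586 110.532    7.945 ] 0.07069839634070861
red [170.0819  20.5474  10.2742] 0.27186644645827795
yellow [169.9751 -67.1585   9.6676] 0.29048270095135403
the job is handed in; nothing more can be done
handing in None
```

I pressed the yellow and red brushes home in their own clips, heads up the slope, at the same height as the green one to within about 2 mm, and handed in the job at about 18 s; the green brush and both bottles weren't touched.

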